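# Change the bench over to the other supply

### The job

Change the bench over from one supply to the other: throw the lever of the isolator that is on fully over to off (the ring mark, nearer you), and only then throw the other isolator's lever fully over to on (the bar mark, away from you). The two must never be on together, and the things standing around must stay where they are and upright.

Things in the scene. Friction and masses are not known exactly. Their poses are not given: they have to be found in the camera images.
- isolator_a: Lever isolator a, fixed: foot plate 124 x 72 mm, grey housing 100 x 56 mm, 46 mm high, cable glands on its +x end; pivot cheeks to 61 mm. Origin: centre of its underside, z up, x along the lever's slot. On top, beside the slot, raised straight bars mark the ON end (+x), raised rings the OFF end (-x). Its lever is ON at the start. Both look alike; which is on the left varies.
- lever_a (a joint): Lever a, rad: 0 = fully OFF (leans 0.6 from upright to the rings, isolator's -x), 0.6 upright, 1.2 = fully ON (leans 0.6 to the bars, +x). Turns about the isolator's y axis, 54 mm above the worktop at its centre. Its heavy ball makes it fall to the nearer end from either side of upright and holds it there; 1 to 2 N at the ball starts it.
- knob_a (a point): Centre of the solid dark steel ball, 32 mm in diameter, at the top of the 12 mm steel lever of isolator a; 75 mm from the pivot, so about 116 mm above the worktop at either end and 129 mm when upright. The ball is free on all sides and can be pinched from above or pushed.
- isolator_b: Lever isolator b, fixed: foot plate 124 x 72 mm, grey housing 100 x 56 mm, 46 mm high, cable glands on its +x end; pivot cheeks to 61 mm. Origin: centre of its underside, z up, x along the lever's slot. On top, beside the slot, raised straight bars mark the ON end (+x), raised rings the OFF end (-x). Its lever is OFF at the start. Both look alike; which is on the left varies.
- lever_b (a joint): Lever b, rad: 0 = fully OFF (leans 0.6 from upright to the rings, isolator's -x), 0.6 upright, 1.2 = fully ON (leans 0.6 to the bars, +x). Turns about the isolator's y axis, 54 mm above the worktop at its centre. Its heavy ball makes it fall to the nearer end from either side of upright and holds it there; 1 to 2 N at the ball starts it.
- knob_b (a point): Centre of the solid dark steel ball, 32 mm in diameter, at the top of the 12 mm steel lever of isolator b; 75 mm from the pivot, so about 116 mm above the worktop at either end and 129 mm when upright. The ball is free on all sides and can be pinched from above or pushed.
- petri_1: Small clear petri dish, 63 mm wide, 15 mm high. Bystander, loose; origin at the centre of its underside.
- vial_0: Small vial with black cap, 21 mm wide, 52 mm high. Bystander, loose; origin at the centre of its underside.
- bulb: Red rubber-like pipette bulb, 50 mm wide, 72 mm high. Bystander, loose; origin at the centre of its underside.
- dropper_bottle: Amber dropper bottle, 34 mm wide, 107 mm high. Bystander, loose; origin at the centre of its underside.
- brass_weight: Brass weight with a knob, 22 mm wide, 34 mm high. Bystander, loose; origin at the centre of its underside.
- beaker_small: Beaker, 74 x 82 mm, 95 mm high, in the row behind. Bystander, loose; origin at the centre of its underside.
- beaker_tall: Tall beaker, 75 x 82 mm, 126 mm high, in the row behind. Bystander, loose; origin at the centre of its underside.
Not all that is in view belongs to the job. What is shaped like the isolator_b but yellow is not meant.

How it is judged:
By the outcome, as a careful person would: the job done as asked, in the order asked, and still so for the second after the job is handed in, with the robot touching nothing.
It also fails if it takes over 53 s, if anything falls off the work surface, if the arm or the gripper's body presses on something with over 40 N, if the wrist force passes 120 N, or if a joint passes its speed limit or range.

### The arm

A 6-joint arm with a two-finger parallel gripper is mounted at the origin on a cart in front of the work surface, level with it; the furniture and walls round the work are solid. World frame = base frame: x ahead of the robot, y to its left, z up, the work surface at z = 0. Lengths are in mm, angles in rad, forces in N, time in s.
With the tool pointing down it reaches from about 325 to 850 mm from the base axis. Payload 4.4 kg.
Tool frame: the origin (TCP) lies between the finger pads; the fingertips stand 25 mm ahead of it and the grasp point (between the pads) lies 6 mm ahead of it; x points along the fingers, y is the direction in which the jaws open and shut, and the axes are right-handed (so a half turn about x gives the same grasp; the last joint's range is limited). The gripper opens to 94 mm and grips with 3 to 60 N. Pads are 16 mm wide; open, the fingers measure 119 mm over their backs; the gripper's body (75 mm by 177 mm) begins 78 mm behind the grasp point.
Start: joints at [-1.337, 0.207, 1.542, -0, 1.393, -0.15], TCP at [215.828, -532.959, 230.447] pointing down, gripper open.
Joint ranges: [-2.73, 2.73], [-0.86, 2.22], [0.23, 2.46], [-1.11, 4.25], [0.08, 2.63], [-2.82, 2.82]. Speed limits (rad/s): [2.79, 2.79, 3.14, 3.14, 3.14, 3.14].

### API

Orientations are given as a 3x3 rotation matrix whose columns are the frame's x, y, z axes.
In Python, from cell import manip gives the robot as it stands. The module is installed in compiled form; this text tells all that it offers.
- The arm moves only by the shell command python3 -m jog 'ROWS' [OPENING] [FORCE]. ROWS is JSON, a list of rows, each an object with "dp": the shift along the world's x, y, z each as a share of 0.15 m, from -1 to 1, a list of three; "twist": the turn, a rotation vector about the world's x, y, z each as a share of 180 degrees, from -1 to 1, a list of three. A call has exactly 5 rows; each row shifts and turns the pose as measured when the row begins; what a row does not reach is not made up. A row lasts 1/8 s, in which the tool goes at most 62.5 mm and 10.7 degrees, less where a joint would pass 70% of its speed; a pose out of reach is approached as far as the arm can. A call with a number of a shift or a turn outside -1 to 1 is refused whole. A call with a gripper value outside its range is refused whole. OPENING is the opening, from 0 (shut) to 1 (fully open), set as the call begins (- or left out, the last holds). The fingers move at their own pace and stop on an object; FORCE is the grip in N (left out, the last holds). Time passes only in rows, so rows that do not move let the fingers close, or fill a call up. It gives the time, the measured TCP pose, the force and the opening at its end, in the units of the state.
- manip.observe(): the state, without advancing time (a new reading comes with each control period).
- manip.read_camera(name): name is "scene" or "top"; returns a dict with "image" (384x512x3 uint8, red, green, blue), "depth" (384x512 float32, mm along the optical axis (not along the pixel's ray), 0 where there is no reading), "vertical_fov" (degrees; the focal length in pixels is half the picture's height over the tangent of half this angle, whatever the lens; pixels are square), "cx", "cy" (the principal point, pixels), "dist_coeffs" ([k1, k2, p1, p2, k3] as OpenCV has them; the pictures are not rectified), "eye" and "attitude" of the camera in the world. Camera axes: x right, y up, looking along -z (the intrinsics and any distortion apply to the point x, -y, -z); pixel columns grow to the right and rows downward; lengths in mm; the calibration is good to about 2 mm. A picture is of the moment at which its call begins.
- manip.job_done(): hands the job in, once; it reports no verdict.
The state is a dict: "t": time; "qpos": joint angles; "qvel": joint speeds; "effort": joint torques, N m; "tcp_pos": TCP position; "eef_rot": TCP orientation; "contact_force": force on the tool from outside, world axes, zero at the start; "torque": the same for the moment, N m; "grip_width": opening from 0.0 (shut) to 1.0 (fully open).
Only numpy, scipy, OpenCV 4.12 (cv2) and the standard library are available. Lean on these libraries where they do the work, as an engineer would, in place of code of your own. Each camera call takes 0.05 s, during which the arm holds its last target.

## Working session

There is one attempt and no reset: what is moved stays moved. The work goes in short steps, Python scripts to look and compute and a shell command to move; the robot and the scene stay as the last step left them, time stands still between calls to the robot, and variables do not carry over. Pictures are saved under pics/ and viewed, and the job is handed in when it is done.

```bash
mkdir -p pics; cat > h.py <<'E'
import numpy as np, cv2, pickle
from cell import manip
def snap(n,tag):
    c=manip.read_camera(n); pickle.dump(c,open(f'pics/{tag}.pkl','wb'))
    cv2.imwrite(f'pics/{tag}.png',c['image'][:,:,::-1]); return c
def K(c):
    f=192/np.tan(np.radians(c['vertical_fov'])/2)
    return np.array([[f,0,c['cx']],[0,f,c['cy']],[0,0,1.]])
def R(c): return np.array(c['attitude']).reshape(3,3)
def ray(c,u,v):
    p=cv2.undistortPoints(np.array([[[u,v]]],float),K(c),np.array(c['dist_coeffs'],float))[0,0]
    return np.array([p[0],-p[1],-1.])
def px(c,u,v):
    d=c['depth'][int(round(v)),int(round(u))]
    return np.array(c['eye'])+R(c)@(ray(c,u,v)*d)
def onz(c,u,v,z):
    r=R(c)@ray(c,u,v); e=np.array(c['eye']); return e+r*(z-e[2])/r[2]
def proj(c,P):
    q=R(c).T@(np.array(P,float)-np.array(c['eye'])); q=q*[1,-1,-1]
    return cv2.projectPoints(q.reshape(1,1,3),np.zeros(3),np.zeros(3),K(c),np.array(c['dist_coeffs'],float))[0].ravel()
def crop(tag,u0,v0,u1,v1,s,out):
    im=cv2.imread(f'pics/{tag}.png')[v0:v1,u0:u1]; cv2.imwrite(f'pics/{out}.png',cv2.resize(im,None,fx=s,fy=s,interpolation=cv2.INTER_CUBIC))
E
python3 - <<'E'
from h import *
for n in ('scene','top'):
    c=snap(n,n+'0'); print(n,c['eye'],R(c).round(3).tolist(),c['vertical_fov'],c['dist_coeffs'])
s=manip.observe(); print(s['t'],s['tcp_pos'],s['eef_rot'],s['grip_width'])
E
```

```text
scene [-76.06615832 924.2891797  787.02797099] [[-0.796, 0.333, -0.505], [-0.604, -0.47, 0.643], [-0.023, 0.818, 0.575]] 53.30366476098713 [-0.05770555  0.          0.          0.          0.        ]
top [ 235.99227427  147.22541587 1644.00206738] [[0.024, 0.98, -0.196], [-1.0, 0.027, 0.014], [0.019, 0.195, 0.981]] 47.76386593470478 [-0.01992334  0.          0.          0.          0.        ]
0.1 [ 215.66705315 -532.3021687   229.42876494] [[-4.71325244e-04  3.75357904e-01 -9.26879831e-01]
 [ 1.98391789e-03 -9.26877759e-01 -3.75358073e-01]
 [-9.99997921e-01 -2.01576922e-03 -3.07818375e-04]] 0.9965027542775552
```

View pics/scene0.png

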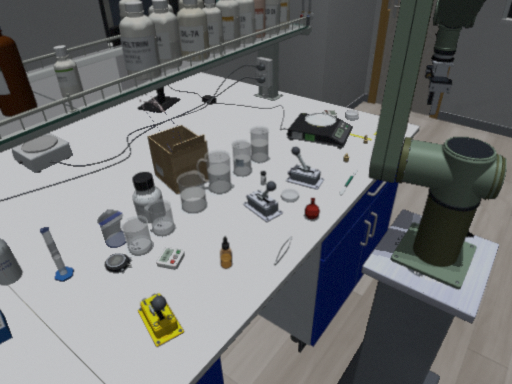

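View pics/top0.png

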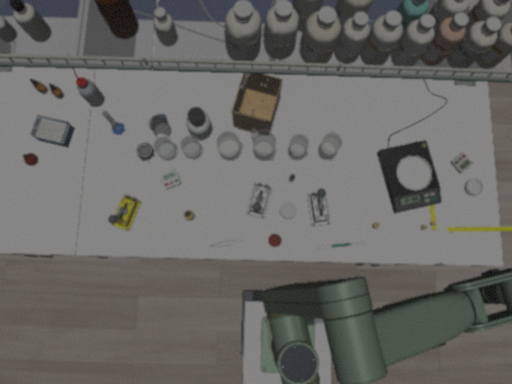

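```bash
python3 - <<'E'
from h import *
crop('top0',235,170,345,250,7,'t_crop'); crop('scene0',230,130,340,230,7,'s_crop')
E
```

```text
(no output)
```

View pics/t_crop.png

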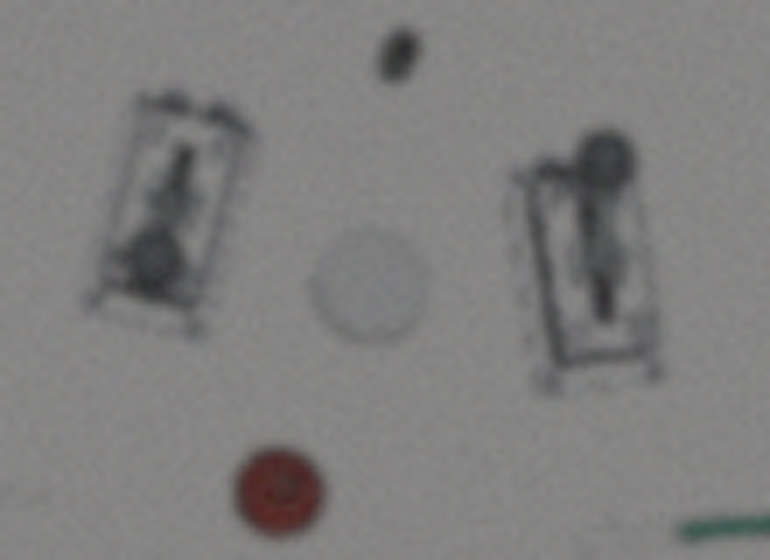

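View pics/s_crop.png

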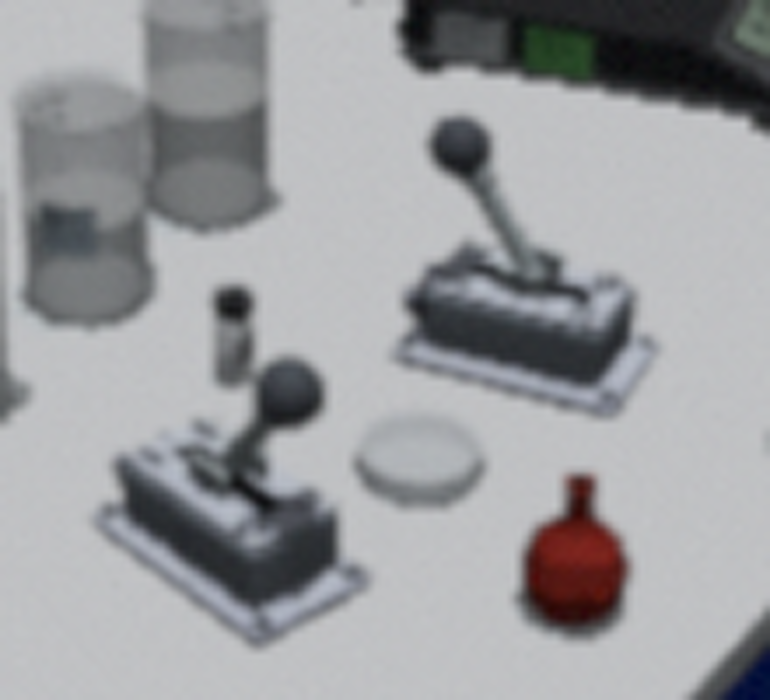

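```bash
python3 - <<'E'
from h import *
import pickle
t=pickle.load(open('pics/top0.pkl','rb')); s=pickle.load(open('pics/scene0.pkl','rb'))
T=lambda u,v:(235+u/7,170+v/7); S=lambda u,v:(230+u/7,130+v/7)
for n,a,b in (('a',T(607,160),S(461,146)),('b',T(155,258),S(290,392))):
    print(n,'top',onz(t,*a,116).round(1),'scene',onz(s,*b,116).round(1),'depth',px(t,*a).round(1),px(s,*b).round(1))
print('foot a near L,R',onz(t,*T(548,382),2).round(1),onz(t,*T(655,372),2).round(1))
print('foot b near L,R',onz(t,*T(92,302),2).round(1),onz(t,*T(196,332),2).round(1))
print('a scene nearright,  farleft, nearleft',onz(s,*S(655,350),2).round(),onz(s,*S(398,352),2).round(),onz(s,*S(612,408),2).round())
print('b scene ',onz(s,*S(365,580),2).round(),onz(s,*S(98,520),2).round(),onz(s,*S(262,640),2).round())
print('bulb',onz(t,*T(280,490),30).round(),'petri',onz(t,*T(370,287),15).round(),'vial',onz(t,*T(400,55),45).round(), onz(s,*S(233,375),0).round())
for p in [(189,215),(298,148),(329,147),(263,147),(229,147)]: print(onz(t,*p,80).round())
E
```

```text
a top [ 541.8 -108.6  116. ] scene [ 537.7 -105.   116. ] depth [ 539.7 -106.9  126.3] [530.7 -93.2 123.7]
b top [484.4 122.8 116. ] scene [482.1 125.5 116. ] depth [481.6 123.  133. ] [476.1 134.1 123.3]
foot a near L,R [440.3 -94.8   2. ] [ 447.4 -153.4    2. ]
foot b near L,R [477.7 154.7   2. ] [462.7  97.6   2. ]
a scene nearright,  farleft, nearleft [ 443. -153.    2.] [552. -73.   2.] [435. -93.   2.]
b scene  [459.  97.   2.] [590. 133.   2.] [473. 160.   2.]
bulb [375.  52.  30.] petri [488.   4.  15.] vial [611.  -8.  45.] [612.  -8.   0.]
[454. 369.  80.]
[718. -26.  80.]
[ 726. -143.   80.]
[718. 106.  80.]
[715. 233.  80.]
```

Candidates (top picture): the right isolator at (319,208) has its knob at (322,193), away from me over the glands and bars, so it is ON and is **isolator_a**. The left isolator at (258,200) has its knob at (257,207), near me, so it is OFF and is **isolator_b**. The yellow one at (125,212) is not meant. The close crops agree with this. 

I'll push with a pad of the open gripper, with the jaws along the slot. First I move above knob_a at about (541,-107).

```bash
python3 -m jog '[{"dp":[0.2,0.26,0],"twist":[0,0,0.043]},{"dp":[0.2,0.26,0],"twist":[0,0,0.043]},{"dp":[0.2,0.26,0],"twist":[0,0,0.043]},{"dp":[0.2,0.26,0],"twist":[0,0,0.043]},{"dp":[0.2,0.26,0],"twist":[0,0,0.043]}]' 1 10
python3 -m jog '[{"dp":[0.2,0.26,0],"twist":[0,0,0.043]},{"dp":[0.2,0.26,0],"twist":[0,0,0.043]},{"dp":[0.2,0.26,0],"twist":[0,0,0.043]},{"dp":[0.2,0.26,0],"twist":[0,0,0.043]},{"dp":[0,0,0],"twist":[0,0,0]}]'
```

```text
t: 0.72
tcp_pos: [366.2, -332.8, 226.4]
eef_rot: [[-0.004, 0.879, -0.476], [0.004, -0.476, -0.879], [-1.0, -0.006, -0.002]]
contact_force: [0.1, -0.0, 1.1]
grip_width: 0.998
t: 1.35
tcp_pos: [489.3, -167.6, 224.4]
eef_rot: [[-0.008, 0.998, 0.067], [0.003, 0.067, -0.998], [-1.0, -0.008, -0.004]]
contact_force: [-0.9, 0.0, 0.1]
grip_width: 1.003
```

```bash
python3 -m jog '[{"dp":[0.17,0.2,0],"twist":[0,0,0.013]},{"dp":[0.17,0.2,0],"twist":[0,0,0.013]},{"dp":[0,0,0],"twist":[0,0,0]},{"dp":[0,0,0],"twist":[0,0,0]},{"dp":[0,0,0],"twist":[0,0,0]}]'
python3 - <<'E'
from h import *
c=snap('scene','s1');snap('top','t1'); crop('s1',200,80,340,230,5,'s1c'); crop('t1',235,150,345,250,6,'t1c')
E
```

```text
t: 1.98
tcp_pos: [537.7, -110.8, 222.3]
eef_rot: [[-0.014, 0.99, 0.142], [0.0, 0.142, -0.99], [-1.0, -0.014, -0.002]]
contact_force: [-0.1, -1.1, -0.1]
grip_width: 0.998
```

View pics/s1c.png

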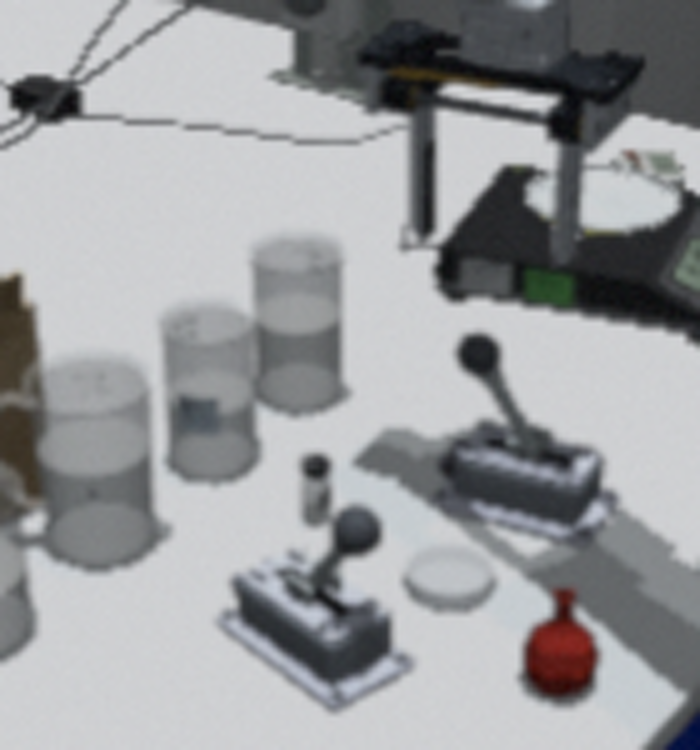

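View pics/t1c.png

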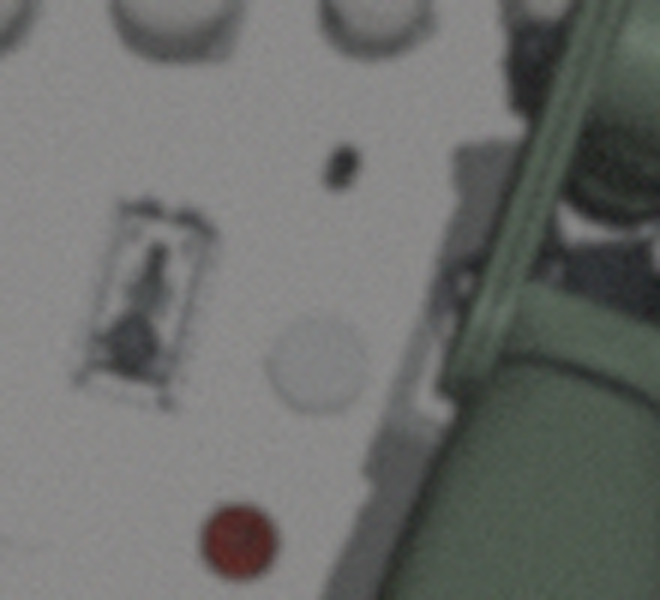

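Scene crop: the fingers stand over knob_a (478,355) with the jaws along the slot. Now I lower.

```bash
python3 -m jog '[{"dp":[0.01,0.01,-0.2],"twist":[0,0,0]},{"dp":[0,0.01,-0.2],"twist":[0,0,0]},{"dp":[0,0,-0.2],"twist":[0,0,0]},{"dp":[0,0,0],"twist":[0,0,0]},{"dp":[0,0,0],"twist":[0,0,0]}]'
python3 - <<'E'
from h import *
c=snap('scene','s2'); crop('s2',240,80,340,180,7,'s2c'); print(proj(c,[503,-114,54]),proj(c,[541,-107,116]))
E
```

```text
t: 2.7
tcp_pos: [539.5, -111.4, 133.3]
eef_rot: [[-0.009, 0.991, 0.136], [-0.002, 0.136, -0.991], [-1.0, -0.009, 0.001]]
contact_force: [-0.5, 0.1, 1.0]
grip_width: 0.999
[304.69597824 167.56499686] [295.38397264 150.36910236]
```

View pics/s2c.png

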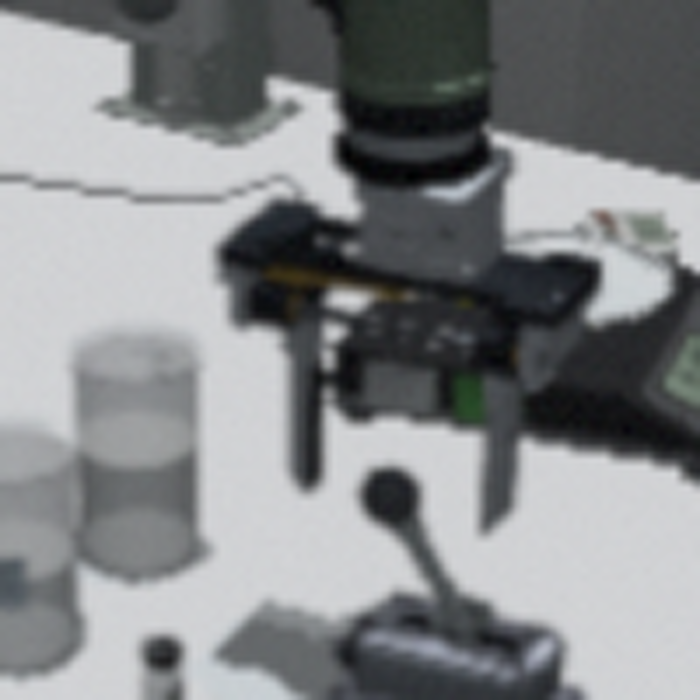

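Scene crop: the ball (390,495) is between the fingertips (307,487) and (490,530), with clearance on both sides. I lower a bit and push toward OFF.

```bash
python3 -m jog '[{"dp":[0,0.02,-0.05],"twist":[0,0,0.003]},{"dp":[0,0,0],"twist":[0,0,0]},{"dp":[-0.12,-0.017,0],"twist":[0,0,0]},{"dp":[-0.12,-0.017,0],"twist":[0,0,0]},{"dp":[-0.1,-0.015,0],"twist":[0,0,0]}]'
python3 -m jog '[{"dp":[-0.1,-0.015,0],"twist":[0,0,0]},{"dp":[-0.1,-0.015,0],"twist":[0,0,0]},{"dp":[-0.06,-0.01,0],"twist":[0,0,0]},{"dp":[0,0,0],"twist":[0,0,0]},{"dp":[0,0,0],"twist":[0,0,0]}]'
python3 - <<'E'
from h import *
c=snap('scene','s3'); crop('s3',240,80,340,180,7,'s3c')
E
```

```text
t: 3.38
tcp_pos: [494.4, -117.0, 131.4]
eef_rot: [[0.008, 0.989, 0.147], [-0.006, 0.147, -0.989], [-1.0, 0.007, 0.007]]
contact_force: [2.4, -0.0, 1.6]
grip_width: 0.998
t: 4.0
tcp_pos: [449.9, -123.0, 130.5]
eef_rot: [[0.003, 0.989, 0.146], [-0.006, 0.146, -0.989], [-1.0, 0.002, 0.006]]
contact_force: [-0.8, -0.2, -0.2]
grip_width: 0.997
```

View pics/s3c.png

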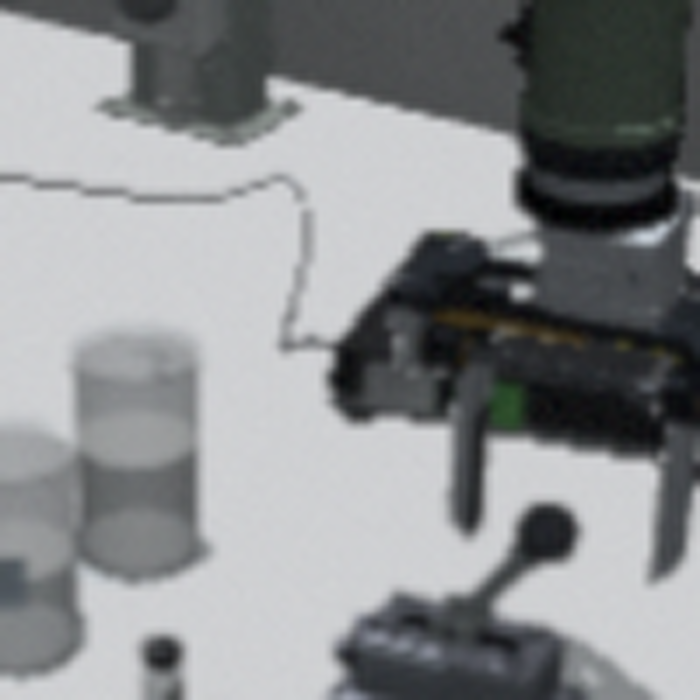

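```bash
python3 - <<'E'
from h import *
c=pickle.load(open('pics/s3.pkl','rb')); print(onz(c,240+546/7,80+530/7,116).round(1))
E
python3 -m jog '[{"dp":[0,0,0.25],"twist":[0,0,0]},{"dp":[0,0,0.25],"twist":[0,0,0]},{"dp":[0,0,0.15],"twist":[0,0,0]},{"dp":[0,0.05,0],"twist":[0,0,0]},{"dp":[0,0,0],"twist":[0,0,0]}]'
```

```text
[ 456.6 -119.8  116. ]
t: 4.68
tcp_pos: [449.7, -114.0, 228.5]
eef_rot: [[-0.001, 0.989, 0.148], [-0.003, 0.148, -0.989], [-1.0, -0.002, 0.003]]
contact_force: [0.4, 0.8, -1.2]
grip_width: 1.002
```

Lever a's knob went from (538,-105) to (457,-120), which is about 83 mm against the expected full throw of 85, and the fingers are clear of it. Now over to knob_b.

```bash
python3 -m jog '[{"dp":[0.05,0.33,0],"twist":[0,0,-0.024]},{"dp":[0.05,0.33,0],"twist":[0,0,-0.024]},{"dp":[0.05,0.33,0],"twist":[0,0,-0.024]},{"dp":[0.05,0.33,0],"twist":[0,0,-0.024]},{"dp":[0.03,0.3,0],"twist":[0,0,-0.024]}]'
python3 -m jog '[{"dp":[0,0,0],"twist":[0,0,0]},{"dp":[0,0,0],"twist":[0,0,0]},{"dp":[0,0,0],"twist":[0,0,0]},{"dp":[0,0,0],"twist":[0,0,0]},{"dp":[0,0,0],"twist":[0,0,0]}]'
python3 - <<'E'
from h import *
c=snap('scene','s4'); crop('s4',220,90,340,210,6,'s4c')
E
```

```text
t: 5.3
tcp_pos: [480.8, 133.7, 220.4]
eef_rot: [[-0.014, 0.969, -0.245], [-0.001, -0.245, -0.969], [-1.0, -0.014, 0.004]]
contact_force: [0.4, 0.5, -0.4]
grip_width: 0.998
t: 5.92
tcp_pos: [478.5, 133.1, 216.1]
eef_rot: [[-0.022, 0.97, -0.243], [-0.003, -0.243, -0.97], [-1.0, -0.021, 0.008]]
contact_force: [0.0, -0.2, 0.2]
grip_width: 1.0
```

View pics/s4c.png

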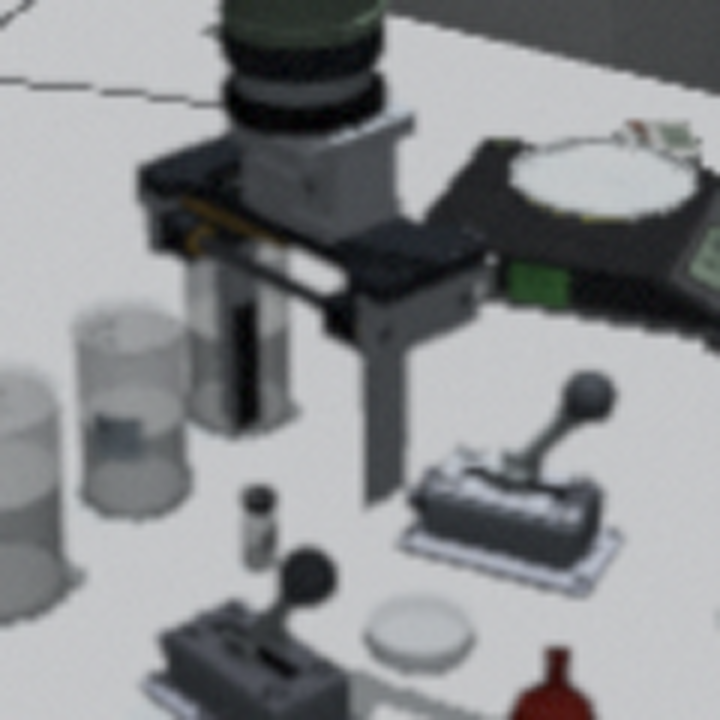

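Scene crop: lever a's ball (588,395) leans to the near end, so it is off. Ball b is at (307,577), below the jaws. I correct y by -10 mm and lower.

```bash
python3 -m jog '[{"dp":[0.04,-0.07,0],"twist":[0,0.005,0]},{"dp":[0,0,-0.2],"twist":[0,0,0]},{"dp":[0,0,-0.2],"twist":[0,0,0]},{"dp":[0,0,-0.17],"twist":[0,0,0]},{"dp":[0,0,0],"twist":[0,0,0]}]'
python3 - <<'E'
from h import *
c=snap('scene','s5'); crop('s5',220,110,340,230,6,'s5c')
E
```

```text
t: 6.6
tcp_pos: [488.4, 118.6, 130.5]
eef_rot: [[-0.034, 0.969, -0.245], [-0.004, -0.246, -0.969], [-0.999, -0.032, 0.012]]
contact_force: [-0.1, 0.4, 0.5]
grip_width: 1.001
```

View pics/s5c.png

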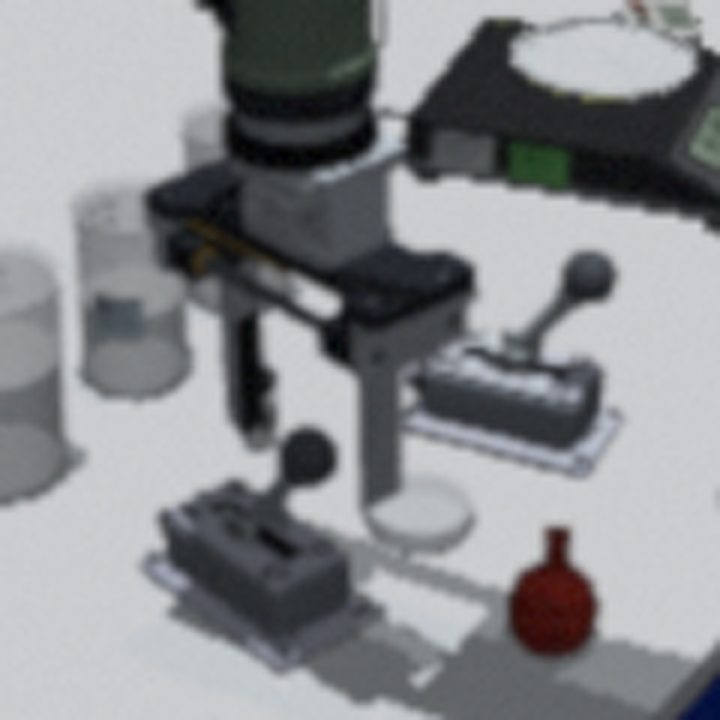

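Scene crop: ball b (307,455) is between the fingers, and the tool is about 4 mm too far to -y. I correct that and push toward ON.

```bash
python3 -m jog '[{"dp":[0,0.03,-0.015],"twist":[0,-0.01,0]},{"dp":[0,0,0],"twist":[0,0,0]},{"dp":[0.12,-0.028,0],"twist":[0,0,0]},{"dp":[0.12,-0.028,0],"twist":[0,0,0]},{"dp":[0.1,-0.024,0],"twist":[0,0,0]}]'
python3 -m jog '[{"dp":[0.1,-0.024,0],"twist":[0,0,0]},{"dp":[0.1,-0.024,0],"twist":[0,0,0]},{"dp":[0.06,-0.014,0],"twist":[0,0,0]},{"dp":[0,0,0],"twist":[0,0,0]},{"dp":[0,0,0],"twist":[0,0,0]}]'
python3 - <<'E'
from h import *
c=snap('scene','s6'); crop('s6',220,110,340,230,6,'s6c')
E
```

```text
t: 7.28
tcp_pos: [545.0, 110.8, 136.6]
eef_rot: [[0.006, 0.969, -0.245], [-0.003, -0.245, -0.969], [-1.0, 0.007, 0.001]]
contact_force: [-1.0, 0.7, 1.3]
grip_width: 0.999
t: 7.9
tcp_pos: [590.0, 99.9, 139.8]
eef_rot: [[0.013, 0.969, -0.246], [-0.003, -0.246, -0.969], [-1.0, 0.013, -0.0]]
contact_force: [-0.1, 0.1, -0.9]
grip_width: 1.002
```

View pics/s6c.png

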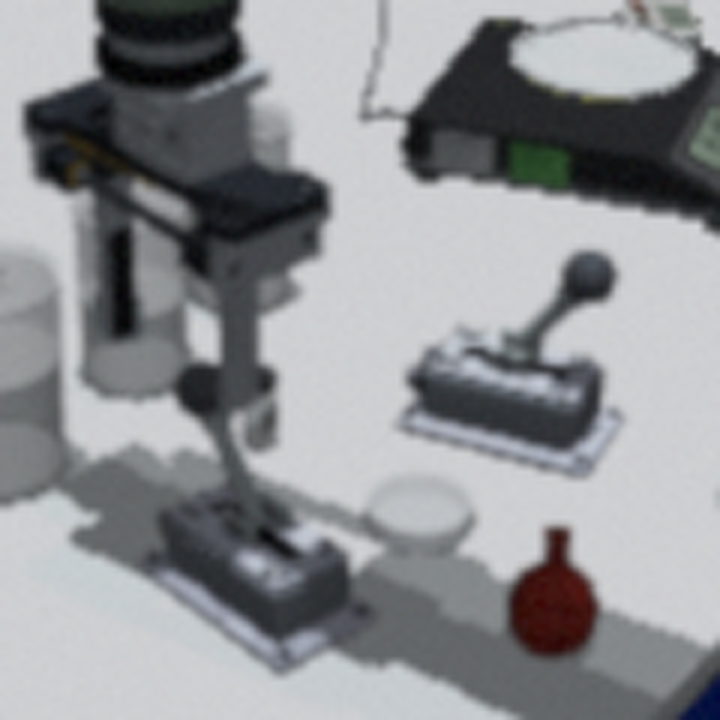

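Scene crop: lever b now leans away, with its ball at (200,392). I lift clear, then check.

```bash
python3 -m jog '[{"dp":[0,0,0.3],"twist":[0,0,0]},{"dp":[0,0,0.3],"twist":[0,0,0]},{"dp":[-0.1,-0.3,0.1],"twist":[0,0,0]},{"dp":[-0.25,-0.3,0],"twist":[0,0,0]},{"dp":[-0.3,-0.3,0],"twist":[0,0,0]}]'
python3 -m jog '[{"dp":[-0.3,-0.35,0],"twist":[0,0,0]},{"dp":[-0.2,-0.35,0],"twist":[0,0,0]},{"dp":[-0.1,-0.35,0],"twist":[0,0,0]},{"dp":[0,-0.35,0],"twist":[0,0,0]},{"dp":[0,0,0],"twist":[0,0,0]}]'
python3 - <<'E'
from h import *
c=snap('scene','s7');snap('top','t7'); crop('s7',220,110,340,230,6,'s7c'); crop('t7',180,130,345,250,4.8,'t7c')
E
```

```text
t: 8.57
tcp_pos: [489.8, -34.3, 247.3]
eef_rot: [[0.013, 0.971, -0.238], [-0.005, -0.237, -0.971], [-1.0, 0.013, 0.002]]
contact_force: [-0.3, -1.7, -0.3]
grip_width: 1.0
t: 9.2
tcp_pos: [397.3, -243.5, 248.3]
eef_rot: [[0.016, 0.971, -0.239], [-0.008, -0.239, -0.971], [-1.0, 0.017, 0.004]]
contact_force: [0.2, 0.2, -0.2]
grip_width: 1.001
```

View pics/s7c.png

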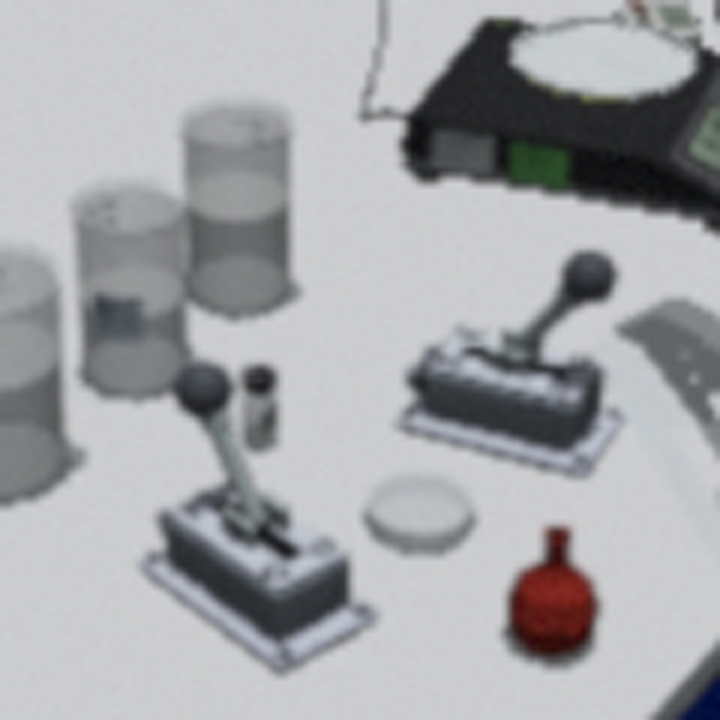

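View pics/t7c.png

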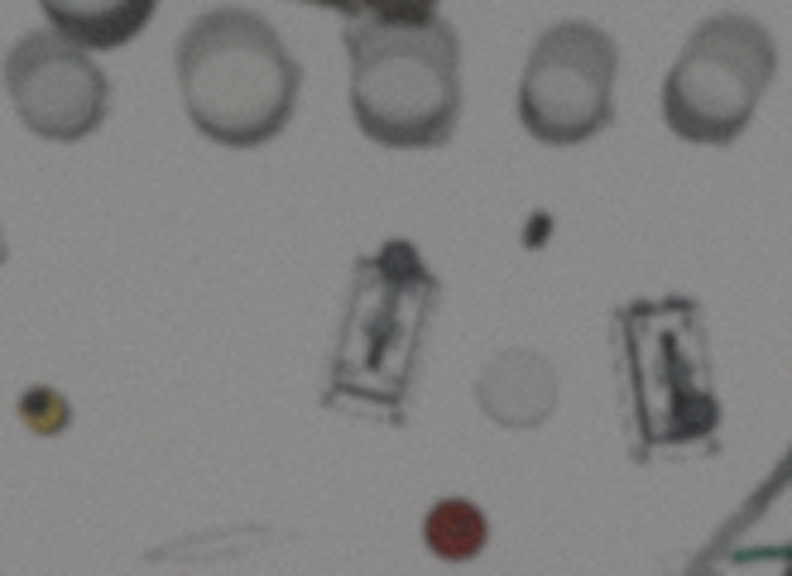

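View pics/s7.png

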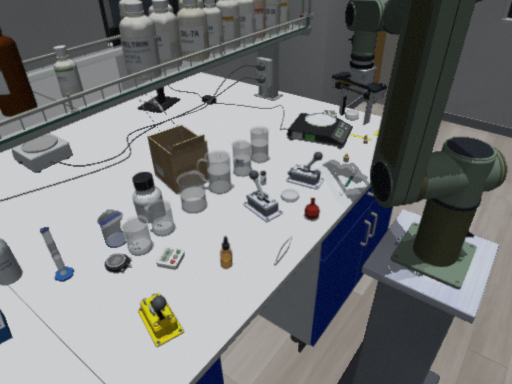

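```bash
python3 - <<'E'
from h import *
t=pickle.load(open('pics/t7.pkl','rb')); s=pickle.load(open('pics/s7.pkl','rb'))
T=lambda u,v:(180+u/4.8,130+v/4.8);S=lambda u,v:(220+u/6,110+v/6)
print('a',onz(t,*T(692,412),116).round(),onz(s,*S(588,276),116).round())
print('b',onz(t,*T(399,260),116).round(),onz(s,*S(202,390),116).round())
print('bulb',onz(t,*T(456,529),30).round(),'petri',onz(t,*T(517,388),15).round(),'vial',onz(t,*T(538,229),45).round())
print(manip.observe()['qvel'])
manip.job_done()
E
```

```text
a [ 458. -117.  116.] [ 456. -118.  116.]
b [568. 103. 116.] [565. 107. 116.]
bulb [375.  52.  30.] petri [489.   5.  15.] vial [611.  -8.  45.]
[ 0.03286119 -0.00868551  0.01158583  0.00265978  0.0017921  -0.00118155]
the job is handed in; nothing more can be done
```

The changeover is done and handed in at about 9.3 s. I threw lever a (the right isolator, on at the start) fully to off. A picture showed it leaning to the near end before I touched lever b (the left one), which I then threw fully to on.

- **Lever throw:** The last pictures put knob a at about (457, -118) and knob b at about (566, 105). Each ball travelled about 82–86 mm, against 85 mm for a full throw.
- **Bystanders:** The bulb, petri dish and vial measured within 1 mm of where they started. The beakers, dropper bottle and other items still in view stand upright; I checked those only by eye and took no measurement. I did not check the brass weight separately.
- **Forces and contact:** The forces reported at the end of each move stayed within about 3 N. The gripper was clear of everything when I handed in.
- **Disagreements:** The two cameras differed by up to 4 mm on the knob positions. The depth readings on the knobs were noisy, so I used the pixel rays at the known knob height instead. During lever b's push the tool rose about 9 mm, which did not affect the result.

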